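# Oil the lifting hook's latch and snap it onto its pin

## Robot

A 6-joint arm with a two-finger parallel gripper is mounted at the origin on a cart in front of the work surface, level with it; the furniture and walls round the work are solid. World frame = base frame: x ahead of the robot, y to its left, z up, the work surface at z = 0. Lengths are in m, angles in degrees, forces in N, time in s.
With the tool pointing down it reaches from about 0.35 to 0.775 m from the base axis. Payload 7.3 kg.
Tool frame: the origin (TCP) lies at the very end of the fingers, on their centre line; the grasp point (between the pads) lies 19 mm behind it; z points along the fingers, y is the line along which they close (so a half turn about z gives the same grasp; the last joint's range is limited). The gripper opens to 92 mm and grips with 3 to 60 N. Pads are 19 mm wide; open, the fingers measure 130 mm over their backs; the gripper's body (75 mm by 190 mm) begins 47 mm behind the grasp point.
Start: joints at [-73.339, 19.595, 87.324, -0, 73.075, -8.365], TCP at [0.222, -0.476, 0.19] pointing down, gripper open.
Joint ranges: [-145.02, 145.02], [-44.19, 115.74], [2.07, 154.8], [-57.11, 237.11], [16.16, 152.29], [-177.93, 177.93]. Speed limits (degrees/s): [147.25, 147.25, 180, 180, 180, 180].

## Interface

Orientations are given as [roll, pitch, yaw] about the fixed x, y, z axes, in that order (R = Rz(yaw) Ry(pitch) Rx(roll)).
In Python, from bench import ctrl, cams gives the robot as it stands. The module is installed in compiled form; this text tells all that it offers.
- The arm moves only by the tool send_rows, never from a script. Its argument "motion" is a list of rows, each an object of numbers: "grip": the opening in per cent of the stroke, from 0 (shut) to 100 (fully open); "x", "y", "z": the shift along the tool's x, y, z in m; "rx", "ry", "rz": the turn, a rotation vector about the tool's x, y, z in rad. A call has 1 to 20 rows; each row is the pose to reach, as a shift and turn from the pose commanded when the call began, along the tool's axes at that moment; what a row does not reach only later rows make up. A row lasts 1/12 s, in which the tool goes at most 41.7 mm and 7.16 degrees, less where a joint would pass 70% of its speed; a pose out of reach is approached as far as the arm can. A call with a gripper value outside its range is refused whole. The fingers move at their own pace and stop on an object; "force" is the grip in N (left out, the last holds). Time passes only in rows, so rows that repeat a pose let the fingers close. It gives the time, the measured TCP pose, the force, the opening and the grip force at its end, in the units of the state.
- ctrl.state(): the state, without advancing time (a new reading comes with each control period).
- cams.snapshot(name): name is "side" or "top" or "wrist"; returns the picture (384x512x3 uint8, red, green, blue); there is no depth.
- cams.camera_params(name): a dict with "mtx" (3x3 intrinsics, pixels), "R" (3x3) and "t" (3): a world point X has camera coordinates R X + t; the wrist camera has in their place "tool_from_camera" (4x4, takes a point from camera to tool coordinates, whose origin is the TCP and whose axes are the flange's). Camera axes: x right, y down, z forward; pixel columns grow to the right and rows downward; lengths in m; the calibration is good to about 2 mm. A picture is of the moment at which its call begins: read the wrist's pose just before it. camera_params takes no time and is no camera call.
- ctrl.finish_job(): hands the job in; it is judged then, once.
The state is a dict: "clock": time; "qpos": joint angles; "dq": joint speeds; "effort": joint torques, N m; "eef_pos": TCP position; "tool_rot": TCP orientation; "contact_force": force on the tool from outside, world axes, zero at the start; "moment": the same for the moment, N m; "opening": finger opening in m; "gripper_force": force on a finger pad.
Only numpy, scipy, OpenCV 4.12 (cv2) and the standard library are available. Lean on these libraries where they do the work, as an engineer would, in place of code of your own. Each camera call takes 0.05 s, during which the arm holds its last target. There are 200 camera calls.

## Task

The yellow lifting hook stands in the cradle in front of the spray can: while it stands there, give its latch a squirt of oil by gently pushing the can's white cap right down and letting it spring back up. Then lift the hook out by its black grip and push its mouth onto the steel pin of the blue stand until the latch snaps shut behind the pin, and leave it hanging there. Do not knock the brown bottle, the mug, the small white carton or the striped tape roll about.

Things in the scene. Friction and masses are not known exactly. Their poses are not given: they have to be found in the camera images.
- oiler: Grey sheet-metal oiling stand, fixed. Origin on the table under the cradle, z up, x from the cradle toward the spray can. The yellow can (52 mm diameter, red top) is clipped to a leaning back plate in the stand's x-z plane; its axis leans 35 degrees from vertical, top toward -x: foot to top is (-0.574, 0, 0.819) in the stand's frame.
- cap_low (a point): Where the middle of the top of the can's round white cap (30 mm diameter, moves only along the can's axis) lies when the can is right down in its clips; axes as the stand's. Held by friction (slips at 55 N), the can stands 0 to 14 mm further out along its axis, differing each time and not reported: feel for the cap.
- guard (a point): Middle of the upper end of the stand's 66 mm wide back plate, parallel to the can's axis and 32 mm behind it. It runs on 56 mm past cap_low and overhangs the cap, to keep things from falling on it: a tool must come to the cap along the slanting axis, not straight down.
- cap (a joint): How far the white cap is pushed into the can, in m: 0 up, 0.009 fully down (it sprays from 0.0065). It takes 4 N to start and 14 N to bottom; it springs back by itself.
- cradle (a point): Middle of the floor of the cradle's pocket on the oiling stand, 30 mm above the table, where the underside of the hook rests (hook_grip then lies 150 mm above this point). The pocket is 33 mm deep with 1.5 mm of play round the hook's block; the hook comes out straight up.
- hook: Loose yellow lifting hook, about 0.4 kg, 170 mm tall, 20 mm thick, standing upside down in the cradle: a block (44 x 20 x 36 mm) at the bottom, the bowl and a black grip on top. Origin at its underside, z up toward the grip, y across its thickness, x toward the side where its mouth opens.
- hook_grip (a point): Middle of the hook's black grip (34 mm along x, 20 mm thick along y, 36 mm tall), 150 mm above the hook's origin, 20 mm below its very top; axes as the hook's. Grip it from above across y, with the fingers ending no more than 45 mm below the top so that they stay clear of the pin later.
- hook_seat (a point): Point of the hook 42 mm below hook_grip: where the pin's axis lies when the bowl (inner radius 15 mm) rests on the pin. Inner faces of shank and tip at x = -15 and +15 mm; the tip ends 24 mm below this point, the block's top is 72 mm below. A pin comes in level from +x, 54 mm below this point, to x = 0 to 2 mm, then straight up past the latch.
- latch (a joint): Sprung steel safety latch, 36 mm long, across the hook's mouth from the shank (46 mm below hook_seat) up to the tip: 0 shut, up to 0.95 rad swung in against the shank. It opens inward only; a pin pushed up the mouth opens it with 3 to 8 N, and it snaps shut once the pin has reached the bowl.
- pin_stand: Blue steel stand fixed to the table (base 130 x 110 x 10 mm). Origin on the table, z up. Its post (34 x 44 mm, top 161 mm above the table) carries a level steel pin.
- pin (a point): Middle of the steel pin's free length, on its axis, 150 mm above the table. Pin: 16 mm diameter, along the stand's x, free from the post's collar (44 mm from here toward +x) to an end disc (25 mm diameter, 47 mm from here toward -x).
- brown_bottle: Loose brown bottle with white screw cap, 66 mm diameter, 184 mm tall, a bystander; origin at the centre of its underside, z up.
- mug: Loose white tea mug, 83 x 117 x 94 mm, a bystander; origin at its underside.
- white_carton: Loose small white carton, 51 x 75 x 24 mm, a bystander; origin at the centre of its underside.
- striped_tape: Loose roll of black-and-yellow striped tape lying flat, 102 mm diameter, 49 mm tall, a bystander; origin at the centre of its underside.

How it is judged (in metres and radians):
On the way, in this order (a step that is already met when the one before it is completed fails the run):
1. the white cap is pushed right down while the hook stands in its cradle (value of joint cap above 0.0065 m and distance of hook_grip from where it was at the start of the episode below 0.015 m), for 0.15 s.
2. the cap has sprung back up (value of joint cap below 0.001 m), for 0.1 s.
3. the pin pushes the hook's latch open (value of joint latch above 0.25 rad and distance between hook_seat and pin below 0.08 m), for 0.02 s.
At the end, for the whole second after the job is handed in: The hook hangs at rest on the steel pin by its bowl: hook_seat within 45 mm of site pin and between 12 mm below and 10 mm above the pin's axis, the stand bearing its weight, the latch shut to within 0.12 rad, the white cap up to within 1 mm (value of joint latch below 0.12 rad and distance between hook_seat and pin below 0.045 m and z of hook_seat in the frame of pin_stand between 0.138 and 0.16 m and contact force between hook and pin_stand above 1 N and linear speed of hook below 0.05 m/s and value of joint cap below 0.001 m); the robot touches nothing.
It fails at once if the oiling stand or its can is pushed with more than 40 N (contact force between oiler and the fingers above 40 N or contact force between oiler and the arm above 40 N).
It fails at once if the brown bottle is shifted more than 40 mm or knocked over (distance of brown_bottle from where it was at the start of the episode above 0.04 m or angle between brown_bottle's own z axis and vertical above 0.5 rad).
It fails at once if the mug, the small white carton or the striped tape roll is shifted more than 40 mm (distance of any of mug, white_carton, striped_tape from where it was at the start of the episode above 0.04 m).
It also fails if it takes over 61 s, if anything falls off the work surface, if the arm or the gripper's body presses on something with over 40 N, if the wrist force passes 120 N, or if a joint passes its speed limit or range.

## Working session

There is one attempt and no reset: what is moved stays moved. The work goes in short steps, Python scripts to look and compute and a tool call to move; the robot and the scene stay as the last step left them, time stands still between calls to the robot, and variables do not carry over. Pictures are saved under pics/ and viewed, at most 10 in all, crops included, and the job is handed in when it is done.

Besides the shell and the picture viewer there is one more tool, called after ">>>" as name(argument=value, ...) on one line, values as JSON. send_rows: Moves the arm, as the interface text tells. Its arguments: {"type":"object","properties":{"motion":{"type":"array"},"force":{"type":"number"}},"required":["motion"]}

```bash
mkdir -p pics
python3 - <<'E'
from bench import ctrl,cams
import cv2,numpy as np,json
np.set_printoptions(precision=4,suppress=True)
print(ctrl.state())
for n in("side","top"):
    cv2.imwrite(f"pics/{n}0.png",cams.snapshot(n)[:,:,::-1])
for n in("side","top","wrist"):print(n,cams.camera_params(n))
E
```

```text
{'clock': 0.0, 'qpos': array([-73.3394,  19.6367,  87.3768,   0.0002,  73.0747,  -8.3635]), 'dq': array([-0.0611, -0.0879, -0.0098,  0.0277,  0.0006,  0.019 ]), 'effort': array([ -0.0026, -43.1254, -24.4224,   0.0714,   0.0558,  -0.0001]), 'eef_pos': array([ 0.222 , -0.4753,  0.189 ]), 'tool_rot': array([-179.9127,   -0.013 ,   25.024 ]), 'contact_force': array([-0.0849, -0.4281,  0.3658]), 'moment': array([ 0.0128, -0.0251, -0.0379]), 'gripper_force': 0.0, 'opening': 0.09191560365155878}
side {'mtx': array([[386.5035,   0.    , 252.1462],
       [  0.    , 386.5035, 190.9361],
       [  0.    ,   0.    ,   1.    ]]), 'R': array([[ 0.967 , -0.2546,  0.0027],
       [-0.1423, -0.5493, -0.8234],
       [ 0.2112,  0.7959, -0.5675]]), 't': array([-0.5999,  0.069 ,  1.4141])}
top {'mtx': array([[457.4183,   0.    , 258.4459],
       [  0.    , 457.4183, 199.1986],
       [  0.    ,   0.    ,   1.    ]]), 'R': array([[ 0.0281, -0.9995,  0.0152],
       [-0.9943, -0.0295, -0.1021],
       [ 0.1025, -0.0123, -0.9947]]), 't': array([-0.3007,  0.5586,  1.2698])}
wrist {'mtx': array([[271.9888,   0.    , 256.9676],
       [  0.    , 271.9888, 195.2945],
       [  0.    ,   0.    ,   1.    ]]), 'tool_from_camera': array([[ 0.0005, -0.9603, -0.2789,  0.0755],
       [ 1.    ,  0.0007, -0.0007, -0.0003],
       [ 0.0009, -0.2789,  0.9603, -0.195 ],
       [ 0.    ,  0.    ,  0.    ,  1.    ]])}
```

View pics/side0.png

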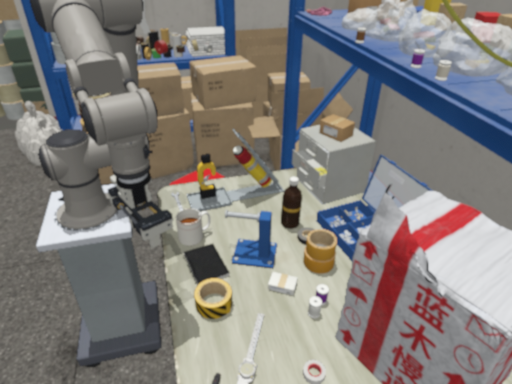

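View pics/top0.png

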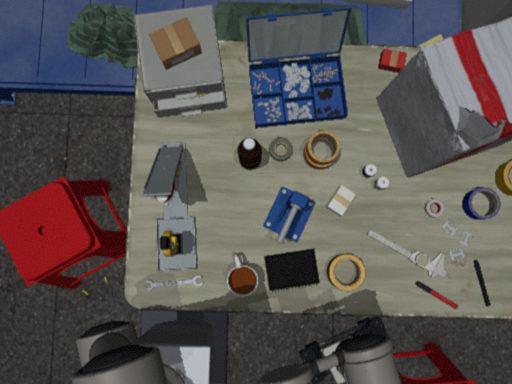

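The side view shows the oiler with hook at about (207,175), the can at (250,165), the pin stand at (260,240) and the mug at (190,228). The top view shows the hook at (172,243), the guard plate at (167,170), the pin stand at (290,213), the mug at (241,278) and the bottle at (250,153).

Run:
```python
import cv2,numpy as np
t=cv2.imread("pics/top0.png");s=cv2.imread("pics/side0.png")
a=cv2.resize(t[130:280,130:330],(800,600),interpolation=cv2.INTER_CUBIC)
cv2.imwrite("pics/tc.png",a)
cv2.imwrite("pics/sc.png",cv2.resize(s[120:280,165:315],(562,600),interpolation=cv2.INTER_CUBIC))
```

```text
(no output)
```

View pics/tc.png

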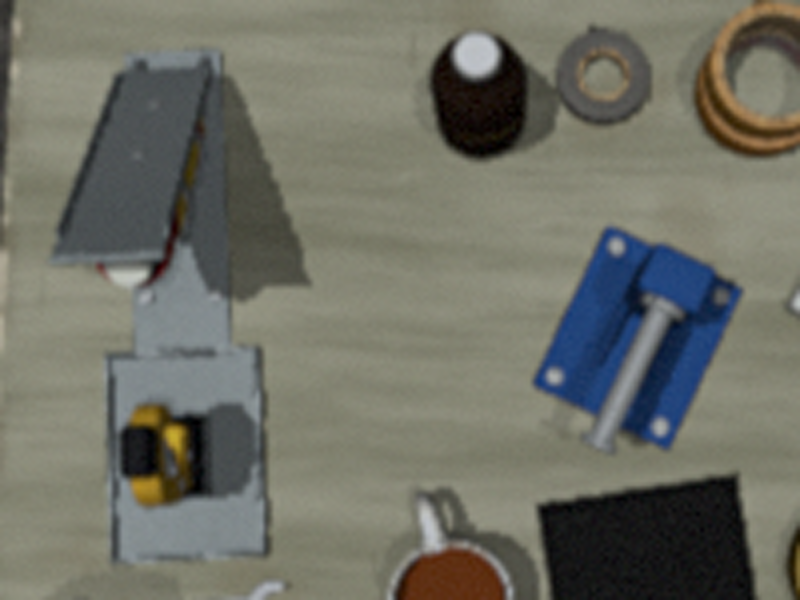

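View pics/sc.png

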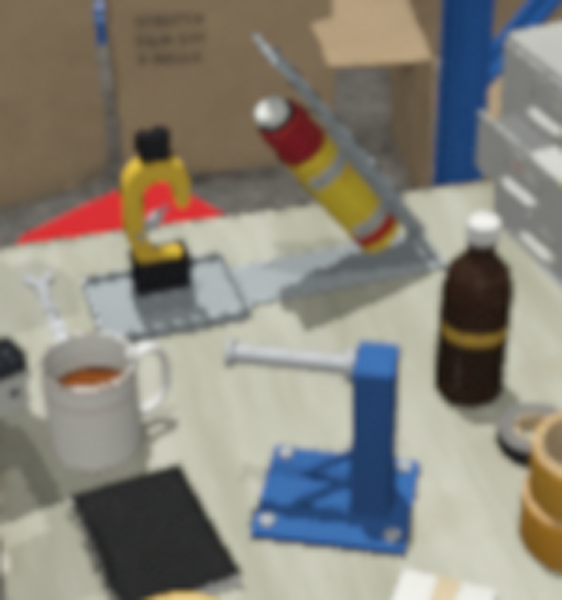

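The crops show the hook's mouth opening toward the can, along about +x world. The white cap is at side pixel (236,150). The pin runs from its disc at top pixel (280,240) to its collar at (294.5,207).

```bash
cat > h.py <<'E'
import numpy as np,cv2
from scipy.spatial.transform import Rotation as Ro
from bench import ctrl,cams
np.set_printoptions(precision=4,suppress=True)
def ray(n,uv,pose=None):
    p=cams.camera_params(n);d=np.linalg.inv(p["mtx"])@[uv[0],uv[1],1]
    if n=="wrist":
        T=p["tool_from_camera"];R=Ro.from_euler("xyz",pose[1],degrees=True).as_matrix()
        return pose[0]+R@T[:3,3],R@T[:3,:3]@d
    return -p["R"].T@p["t"],p["R"].T@d
def onz(n,uv,z,pose=None):
    o,d=ray(n,uv,pose);return o+d*(z-o[2])/d[2]
def onplane(n,uv,P,N,pose=None):
    o,d=ray(n,uv,pose);return o+d*((P-o)@N)/(d@N)
def proj(n,X,pose=None):
    p=cams.camera_params(n);X=np.asarray(X,float)
    if n=="wrist":
        R=Ro.from_euler("xyz",pose[1],degrees=True).as_matrix();T=p["tool_from_camera"]
        c=T[:3,:3].T@(R.T@(X-pose[0])-T[:3,3])
    else:c=p["R"]@X+p["t"]
    c=p["mtx"]@c;return c[:2]/c[2]
E
python3 - <<'E'
from h import *
tc=lambda u,v:(u/4+130-.375,v/4+130-.375)
sc=lambda u,v:(u/3.75+165-.37,v/3.75+120-.37)
A=onz("top",tc(600,442),.15);B=onz("top",tc(658,308),.15)
d=B-A;print("pin disc,collar",A,B,np.linalg.norm(d),np.degrees(np.arctan2(d[1],d[0])))
A2=onz("side",sc(229,352),.15);B2=onz("side",sc(355,362),.15);d=B2-A2
print("side",A2,B2,np.degrees(np.arctan2(d[1],d[0])))
c=[onz("top",tc(*q),.003) for q in[(108,355),(262,347),(268,555),(113,562),(130,55),(220,50)]];print(np.array(c))
d=(c[4]+c[5])/2-(c[2]+c[3])/2;print("oiler yaw",np.degrees(np.arctan2(d[1],d[0])),"plate mid",sum(c[:4])/4)
g=onz("top",tc(141,451),.2);print("grip top",g,onz("side",sc(153,133),.2))
print("guard corners", proj("top",[.6,.0,.2]))
y=np.arctan2(d[1],d[0]);N=np.array([-np.sin(y),np.cos(y),0])
P=(c[2]+c[3])/2
print("cap on mid plane",onplane("side",sc(266,113),P,N), "guard", onplane("side",sc(258,37),P,N))
for z in(.2,.23,.25,.27):print(z,onz("top",tc(55,262),z),onz("top",tc(162,262),z))
E
```

```text
pin disc,collar [ 0.4511 -0.3401  0.15  ] [ 0.5383 -0.3756  0.15  ] 0.09406923227208012 -22.11825803588054
side [ 0.4492 -0.3383  0.15  ] [ 0.5429 -0.3759  0.15  ] -21.84890496027226
[[ 0.5057  0.0071  0.003 ]
 [ 0.5147 -0.1034  0.003 ]
 [ 0.3663 -0.114   0.003 ]
 [ 0.3583 -0.004   0.003 ]
 [ 0.726   0.0022  0.003 ]
 [ 0.7319 -0.0635  0.003 ]]
oiler yaw 4.417739733032209 plate mid [ 0.4363 -0.0536  0.003 ]
grip top [ 0.437  -0.0571  0.2   ] [ 0.4359 -0.0601  0.2   ]
guard corners [145.0134 175.6076]
cap on mid plane [ 0.5468 -0.0447  0.1979] guard [ 0.5409 -0.0452  0.2781]
0.2 [0.5513 0.0014 0.2   ] [ 0.5533 -0.0643  0.2   ]
0.23 [ 0.5482 -0.0058  0.23  ] [ 0.5501 -0.0697  0.23  ]
0.25 [ 0.5461 -0.0106  0.25  ] [ 0.548  -0.0734  0.25  ]
0.27 [ 0.544  -0.0154  0.27  ] [ 0.5458 -0.077   0.27  ]
```

```bash
cat >> h.py <<'E'
def rel(p,rpy,cur=None):
    s=ctrl.state();c=cur or (s["eef_pos"],s["tool_rot"])
    R=Ro.from_euler("xyz",c[1],degrees=True)
    print("shift",R.inv().apply(np.array(p)-c[0]),"rot",(R.inv()*Ro.from_euler("xyz",rpy,degrees=True)).as_rotvec())
YAW=4.4;cy,sy=np.cos(np.radians(YAW)),np.sin(np.radians(YAW))
AX=np.array([-.574*cy,-.574*sy,.819]);NB=np.array([.819*cy,.819*sy,.574])
CAP=np.array([.550,-.0447,.198])
E
python3 - <<'E'
from h import *
rel([.40,-.25,.40],[180,0,105])
rel(CAP+.10*AX-.003*NB,[180,35,184.4],([.40,-.25,.40],[180,0,105]))
print(CAP+.10*AX)
E
```

```text
shift [ 0.2567 -0.1291 -0.2107] rot [-0.001  -0.0012 -1.3958]
shift [0.1705 0.1392 0.1218] rot [-0.4224 -0.5087 -1.3395]
[ 0.4928 -0.0491  0.2799]
```

>>> send_rows(motion=[{"grip": 0, "x": 0, "y": 0, "z": -0.04}, {"grip": 0, "x": 0, "y": 0, "z": -0.08}, {"grip": 0, "x": 0, "y": 0, "z": -0.12}, {"grip": 0, "x": 0.03, "y": -0.015, "z": -0.14, "rz": -0.1}, {"grip": 0, "x": 0.257, "y": -0.129, "z": -0.21, "rz": -1.4}, {"grip": 0, "x": 0.257, "y": -0.129, "z": -0.21, "rz": -1.4}, {"grip": 0, "x": 0.257, "y": -0.129, "z": -0.21, "rz": -1.4}, {"grip": 0, "x": 0.257, "y": -0.129, "z": -0.21, "rz": -1.4}, {"grip": 0, "x": 0.257, "y": -0.129, "z": -0.21, "rz": -1.4}, {"grip": 0, "x": 0.257, "y": -0.129, "z": -0.21, "rz": -1.4}, {"grip": 0, "x": 0.257, "y": -0.129, "z": -0.21, "rz": -1.4}, {"grip": 0, "x": 0.257, "y": -0.129, "z": -0.21, "rz": -1.4}, {"grip": 0, "x": 0.257, "y": -0.129, "z": -0.21, "rz": -1.4}, {"grip": 0, "x": 0.257, "y": -0.129, "z": -0.21, "rz": -1.4}, {"grip": 0, "x": 0.257, "y": -0.129, "z": -0.21, "rz": -1.4}, {"grip": 0, "x": 0.257, "y": -0.129, "z": -0.21, "rz": -1.4}])

```text
$.motion[0]: bad value
```

Run:
```python
from h import *
s=ctrl.state();print(s["clock"],s["eef_pos"],s["tool_rot"],s["qpos"])
rel(CAP+.14*AX-.003*NB,[180,35,184.4]);rel(CAP+.10*AX-.003*NB,[180,35,184.4])
cv2.imwrite("pics/w1.png",cams.snapshot("wrist")[:,:,::-1])
```

```text
0.1 [ 0.222  -0.4753  0.1891] [-179.9197   -0.0129   25.0242] [-73.3402  19.6339  87.3712   0.0011  73.0761  -8.3648]
shift [ 0.4019 -0.2808 -0.1214] rot [-0.8404 -0.1548 -2.6653]
shift [ 0.4234 -0.2726 -0.0886] rot [-0.8404 -0.1548 -2.6653]
```

>>> send_rows(motion=[{"grip": 0, "x": 0, "y": 0, "z": -0.04, "rx": 0, "ry": 0, "rz": 0}, {"grip": 0, "x": 0, "y": 0, "z": -0.08, "rx": 0, "ry": 0, "rz": 0}, {"grip": 0, "x": 0, "y": 0, "z": -0.12, "rx": 0, "ry": 0, "rz": 0}, {"grip": 0, "x": 0.03, "y": -0.015, "z": -0.14, "rx": 0, "ry": 0, "rz": -0.1}, {"grip": 0, "x": 0.257, "y": -0.129, "z": -0.21, "rx": 0, "ry": 0, "rz": -1.4}, {"grip": 0, "x": 0.257, "y": -0.129, "z": -0.21, "rx": 0, "ry": 0, "rz": -1.4}, {"grip": 0, "x": 0.257, "y": -0.129, "z": -0.21, "rx": 0, "ry": 0, "rz": -1.4}, {"grip": 0, "x": 0.257, "y": -0.129, "z": -0.21, "rx": 0, "ry": 0, "rz": -1.4}, {"grip": 0, "x": 0.257, "y": -0.129, "z": -0.21, "rx": 0, "ry": 0, "rz": -1.4}, {"grip": 0, "x": 0.257, "y": -0.129, "z": -0.21, "rx": 0, "ry": 0, "rz": -1.4}, {"grip": 0, "x": 0.257, "y": -0.129, "z": -0.21, "rx": 0, "ry": 0, "rz": -1.4}, {"grip": 0, "x": 0.257, "y": -0.129, "z": -0.21, "rx": 0, "ry": 0, "rz": -1.4}, {"grip": 0, "x": 0.257, "y": -0.129, "z": -0.21, "rx": 0, "ry": 0, "rz": -1.4}, {"grip": 0, "x": 0.257, "y": -0.129, "z": -0.21, "rx": 0, "ry": 0, "rz": -1.4}, {"grip": 0, "x": 0.257, "y": -0.129, "z": -0.21, "rx": 0, "ry": 0, "rz": -1.4}, {"grip": 0, "x": 0.257, "y": -0.129, "z": -0.21, "rx": 0, "ry": 0, "rz": -1.4}])

```text
clock: 1.48
eef_pos: [0.4004, -0.2499, 0.3995]
tool_rot: [-180.0, -0.0, 105.4]
contact_force: [0.2, -0.3, 0.5]
opening: 0.0006
gripper_force: 0.0
```

Run:
```python
from h import *
s=ctrl.state();print(s["clock"],s["eef_pos"],s["tool_rot"],s["qpos"],s["contact_force"])
rel(CAP+.14*AX-.003*NB,[180,35,184.4]);rel(CAP+.10*AX-.003*NB,[180,35,184.4])
```

```text
1.4833 [ 0.4004 -0.2499  0.3995] [-179.9814   -0.0234  105.3583] [-41.2843   9.6578  68.4635  -0.0028 101.9085 -56.6432] [ 0.2025 -0.3481  0.5077]
shift [0.174  0.1173 0.0886] rot [-0.4205 -0.5102 -1.3336]
shift [0.1696 0.1399 0.1213] rot [-0.4205 -0.5102 -1.3336]
```

>>> send_rows(motion=[{"grip": 0, "x": 0.174, "y": 0.117, "z": 0.088, "rx": -0.42, "ry": -0.51, "rz": -1.333}, {"grip": 0, "x": 0.174, "y": 0.117, "z": 0.088, "rx": -0.42, "ry": -0.51, "rz": -1.333}, {"grip": 0, "x": 0.174, "y": 0.117, "z": 0.088, "rx": -0.42, "ry": -0.51, "rz": -1.333}, {"grip": 0, "x": 0.174, "y": 0.117, "z": 0.088, "rx": -0.42, "ry": -0.51, "rz": -1.333}, {"grip": 0, "x": 0.174, "y": 0.117, "z": 0.088, "rx": -0.42, "ry": -0.51, "rz": -1.333}, {"grip": 0, "x": 0.174, "y": 0.117, "z": 0.088, "rx": -0.42, "ry": -0.51, "rz": -1.333}, {"grip": 0, "x": 0.174, "y": 0.117, "z": 0.088, "rx": -0.42, "ry": -0.51, "rz": -1.333}, {"grip": 0, "x": 0.174, "y": 0.117, "z": 0.088, "rx": -0.42, "ry": -0.51, "rz": -1.333}, {"grip": 0, "x": 0.174, "y": 0.117, "z": 0.088, "rx": -0.42, "ry": -0.51, "rz": -1.333}, {"grip": 0, "x": 0.174, "y": 0.117, "z": 0.088, "rx": -0.42, "ry": -0.51, "rz": -1.333}, {"grip": 0, "x": 0.174, "y": 0.117, "z": 0.088, "rx": -0.42, "ry": -0.51, "rz": -1.333}, {"grip": 0, "x": 0.174, "y": 0.117, "z": 0.088, "rx": -0.42, "ry": -0.51, "rz": -1.333}, {"grip": 0, "x": 0.174, "y": 0.117, "z": 0.088, "rx": -0.42, "ry": -0.51, "rz": -1.333}, {"grip": 0, "x": 0.174, "y": 0.117, "z": 0.088, "rx": -0.42, "ry": -0.51, "rz": -1.333}, {"grip": 0, "x": 0.174, "y": 0.117, "z": 0.088, "rx": -0.42, "ry": -0.51, "rz": -1.333}, {"grip": 0, "x": 0.174, "y": 0.117, "z": 0.088, "rx": -0.42, "ry": -0.51, "rz": -1.333}])

```text
clock: 2.82
eef_pos: [0.4676, -0.0516, 0.3119]
tool_rot: [180.0, 35.0, -175.9]
contact_force: [-0.6, 1.0, 0.8]
opening: 0.0006
gripper_force: 0.0
```

Run:
```python
from h import *
s=ctrl.state();pose=(s["eef_pos"],s["tool_rot"])
cv2.imwrite("pics/w2.png",cams.snapshot("wrist")[:,:,::-1])
print(s["clock"],pose,s["qpos"],s["contact_force"])
print("cap",proj("wrist",CAP,pose),proj("wrist",CAP+.014*AX,pose),"grip top",proj("wrist",[.4365,-.0585,.2],pose))
```

```text
2.8167 (array([ 0.4676, -0.0516,  0.3119]), array([ 179.9646,   34.9768, -175.9077])) [ -30.3348  -11.6929  112.3325   24.3252   52.0008 -134.8772] [-0.592   0.9538  0.8298]
cap [257.1768 180.5217] [257.164  183.0993] grip top [251.286   99.9315]
```

View pics/w2.png

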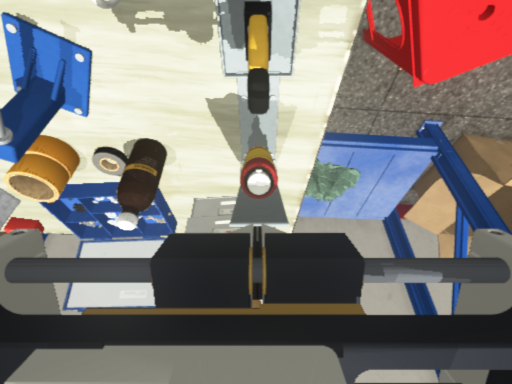

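The cap shows at (259,182), where (257,181) was expected, so the oiler estimate is good to about 2 mm. The black grip is at about (258,100). I approach along the axis.

>>> send_rows(motion=[{"grip": 0, "x": 0, "y": 0.002, "z": 0.03, "rx": 0, "ry": 0, "rz": 0}, {"grip": 0, "x": 0, "y": 0.002, "z": 0.06, "rx": 0, "ry": 0, "rz": 0}, {"grip": 0, "x": 0, "y": 0.002, "z": 0.09, "rx": 0, "ry": 0, "rz": 0}, {"grip": 0, "x": 0, "y": 0.002, "z": 0.11, "rx": 0, "ry": 0, "rz": 0}, {"grip": 0, "x": 0, "y": 0.002, "z": 0.12, "rx": 0, "ry": 0, "rz": 0}, {"grip": 0, "x": 0, "y": 0.002, "z": 0.12, "rx": 0, "ry": 0, "rz": 0}, {"grip": 0, "x": 0, "y": 0.002, "z": 0.12, "rx": 0, "ry": 0, "rz": 0}])

```text
clock: 3.45
eef_pos: [0.5362, -0.0437, 0.213]
tool_rot: [180.0, 34.9, -175.7]
contact_force: [0.2, 0.3, 0.0]
opening: 0.0004
gripper_force: 0.0
```

>>> send_rows(motion=[{"grip": 0, "x": 0, "y": 0, "z": 0.003, "rx": 0, "ry": 0, "rz": 0}, {"grip": 0, "x": 0, "y": 0, "z": 0.003, "rx": 0, "ry": 0, "rz": 0}])

```text
clock: 3.62
eef_pos: [0.5381, -0.0443, 0.2117]
tool_rot: [-179.9, 35.1, -175.7]
contact_force: [-1.0, -0.0, -0.2]
opening: 0.0003
gripper_force: 0.0
```

>>> send_rows(motion=[{"grip": 0, "x": 0, "y": 0, "z": 0.003, "rx": 0, "ry": 0, "rz": 0}, {"grip": 0, "x": 0, "y": 0, "z": 0.003, "rx": 0, "ry": 0, "rz": 0}])

```text
clock: 3.78
eef_pos: [0.5396, -0.0443, 0.2089]
tool_rot: [-179.9, 35.0, -175.7]
contact_force: [0.2, 0.4, -0.4]
opening: 0.0004
gripper_force: 0.0
```

>>> send_rows(motion=[{"grip": 0, "x": 0, "y": 0, "z": 0.003, "rx": 0, "ry": 0, "rz": 0}, {"grip": 0, "x": 0, "y": 0, "z": 0.003, "rx": 0, "ry": 0, "rz": 0}])

```text
clock: 3.95
eef_pos: [0.5413, -0.0441, 0.2059]
tool_rot: [-180.0, 35.0, -175.8]
contact_force: [0.2, 1.1, -0.7]
opening: 0.0003
gripper_force: 0.0
```

>>> send_rows(motion=[{"grip": 0, "x": 0, "y": 0, "z": 0.003, "rx": 0, "ry": 0, "rz": 0}, {"grip": 0, "x": 0, "y": 0, "z": 0.003, "rx": 0, "ry": 0, "rz": 0}])

```text
clock: 4.12
eef_pos: [0.543, -0.0439, 0.2032]
tool_rot: [-180.0, 35.0, -175.7]
contact_force: [0.3, -0.3, 0.6]
opening: 0.0007
gripper_force: 0.0
```

>>> send_rows(motion=[{"grip": 0, "x": 0, "y": 0, "z": 0.003, "rx": 0, "ry": 0, "rz": 0}, {"grip": 0, "x": 0, "y": 0, "z": 0.003, "rx": 0, "ry": 0, "rz": 0}])

```text
clock: 4.28
eef_pos: [0.5447, -0.0438, 0.2007]
tool_rot: [-180.0, 35.0, -175.7]
contact_force: [0.0, -1.0, -0.2]
opening: 0.0007
gripper_force: 0.0
```

>>> send_rows(motion=[{"grip": 0, "x": 0, "y": 0, "z": 0.003, "rx": 0, "ry": 0, "rz": 0}, {"grip": 0, "x": 0, "y": 0, "z": 0.003, "rx": 0, "ry": 0, "rz": 0}])

```text
clock: 4.45
eef_pos: [0.5464, -0.0436, 0.1982]
tool_rot: [-180.0, 35.0, -175.7]
contact_force: [0.6, 1.1, 0.6]
opening: 0.0003
gripper_force: 0.0
```

>>> send_rows(motion=[{"grip": 0, "x": 0, "y": 0, "z": 0.003, "rx": 0, "ry": 0, "rz": 0}, {"grip": 0, "x": 0, "y": 0, "z": 0.003, "rx": 0, "ry": 0, "rz": 0}])

```text
clock: 4.62
eef_pos: [0.5481, -0.0435, 0.1958]
tool_rot: [-180.0, 35.0, -175.7]
contact_force: [0.0, -0.9, 0.1]
opening: 0.0002
gripper_force: 0.0
```

>>> send_rows(motion=[{"grip": 0, "x": 0, "y": 0, "z": 0.003, "rx": 0, "ry": 0, "rz": 0}, {"grip": 0, "x": 0, "y": 0, "z": 0.003, "rx": 0, "ry": 0, "rz": 0}])

```text
clock: 4.78
eef_pos: [0.5498, -0.0434, 0.1933]
tool_rot: [-180.0, 35.0, -175.7]
contact_force: [-0.1, -0.4, 0.7]
opening: 0.0003
gripper_force: 0.0
```

>>> send_rows(motion=[{"grip": 0, "x": 0, "y": 0, "z": 0.003, "rx": 0, "ry": 0, "rz": 0}, {"grip": 0, "x": 0, "y": 0, "z": 0.003, "rx": 0, "ry": 0, "rz": 0}])

```text
clock: 4.95
eef_pos: [0.5516, -0.0432, 0.1909]
tool_rot: [-180.0, 35.0, -175.7]
contact_force: [0.0, 0.8, -0.3]
opening: 0.0001
gripper_force: 0.0
```

Run:
```python
from h import *
w=cams.snapshot("wrist")[:,:,::-1];s=cams.snapshot("side")[:,:,::-1]
a=cv2.resize(w[100:300,160:360],(400,400));b=cv2.resize(s[110:210,190:290],(400,400),interpolation=cv2.INTER_CUBIC)
cv2.imwrite("pics/w3.png",np.hstack([a,b]));print(ctrl.state()["contact_force"])
```

```text
[ 0.5568 -0.3826  0.1952]
```

View pics/w3.png

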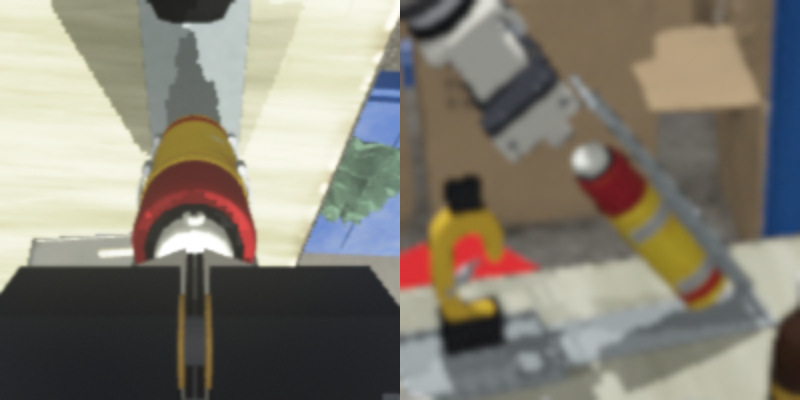

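The crops show the fingers lined up with the cap (columns 195 and 194 in the left crop) and about 10 mm short of it.

>>> send_rows(motion=[{"grip": 0, "x": 0, "y": 0, "z": 0.003, "rx": 0, "ry": 0, "rz": 0}, {"grip": 0, "x": 0, "y": 0, "z": 0.003, "rx": 0, "ry": 0, "rz": 0}])

```text
clock: 5.22
eef_pos: [0.5533, -0.0432, 0.1886]
tool_rot: [-180.0, 35.0, -175.7]
contact_force: [0.4, -0.1, 0.3]
opening: 0.0001
gripper_force: 0.0
```

>>> send_rows(motion=[{"grip": 0, "x": 0, "y": 0, "z": 0.003, "rx": 0, "ry": 0, "rz": 0}, {"grip": 0, "x": 0, "y": 0, "z": 0.003, "rx": 0, "ry": 0, "rz": 0}])

```text
clock: 5.38
eef_pos: [0.555, -0.043, 0.186]
tool_rot: [-180.0, 35.0, -175.7]
contact_force: [0.4, 0.1, 0.0]
opening: 0.0005
gripper_force: 0.0
```

>>> send_rows(motion=[{"grip": 0, "x": 0, "y": 0, "z": 0.003, "rx": 0, "ry": 0, "rz": 0}, {"grip": 0, "x": 0, "y": 0, "z": 0.003, "rx": 0, "ry": 0, "rz": 0}])

```text
clock: 5.55
eef_pos: [0.5567, -0.0429, 0.1835]
tool_rot: [-180.0, 35.0, -175.7]
contact_force: [-0.4, -0.3, 0.0]
opening: 0.0003
gripper_force: 0.0
```

>>> send_rows(motion=[{"grip": 0, "x": 0, "y": 0, "z": 0.003, "rx": 0, "ry": 0, "rz": 0}, {"grip": 0, "x": 0, "y": 0, "z": 0.003, "rx": 0, "ry": 0, "rz": 0}])

```text
clock: 5.72
eef_pos: [0.5584, -0.0427, 0.1811]
tool_rot: [-180.0, 35.0, -175.7]
contact_force: [-0.1, -0.8, 0.8]
opening: 0.0008
gripper_force: 0.0
```

>>> send_rows(motion=[{"grip": 0, "x": 0, "y": 0, "z": 0.003, "rx": 0, "ry": 0, "rz": 0}, {"grip": 0, "x": 0, "y": 0, "z": 0.003, "rx": 0, "ry": 0, "rz": 0}])

```text
clock: 5.88
eef_pos: [0.5601, -0.0426, 0.1786]
tool_rot: [-180.0, 35.0, -175.7]
contact_force: [0.2, 0.4, 0.2]
opening: 0.0004
gripper_force: 0.0
```

Run:
```python
from h import *
s=ctrl.state();print("tcp px",proj("side",s["eef_pos"]),proj("side",s["eef_pos"]+.05*AX))
w=cams.snapshot("wrist")[:,:,::-1];s=cams.snapshot("side")[:,:,::-1]
a=cv2.resize(w[100:300,160:360],(400,400));b=cv2.resize(s[130:180,212:262],(400,400),interpolation=cv2.INTER_CUBIC)
cv2.imwrite("pics/w4.png",np.hstack([a,b]))
```

```text
tcp px [239.1655 153.7602] [231.2322 144.8705]
```

View pics/w4.png

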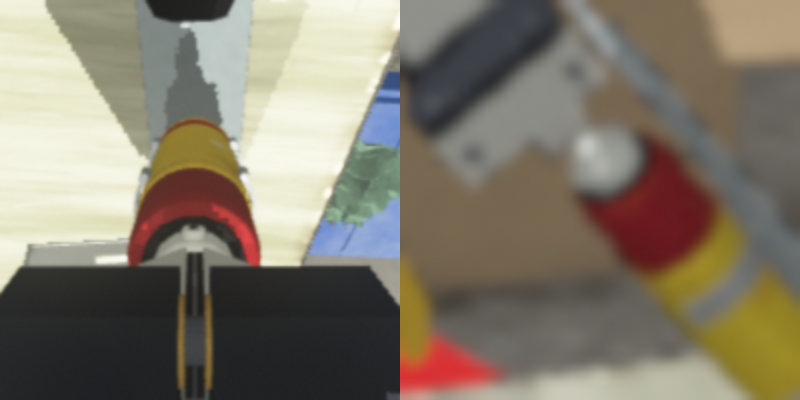

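Run:
```python
from h import *
w2=([.4676,-.0516,.3119],[179.9646,34.9768,-175.9077])
w=cv2.imread("pics/w2.png")[:230];h=cv2.cvtColor(w,cv2.COLOR_BGR2HSV)
m=((h[...,1]<50)&(h[...,2]>150)).astype(np.uint8);m[:, :235]=0;m[:,285:]=0;m[:150]=0
n,l,st,c=cv2.connectedComponentsWithStats(m)
for i in range(1,n):
    if st[i,4]>60:print("white",st[i],c[i])
r=((h[...,1]>150)&((h[...,0]<8)|(h[...,0]>172))).astype(np.uint8);r[:, :220]=0;r[:,300:]=0
ys,xs=np.nonzero(r);print("red",xs.min(),xs.max(),ys.min(),ys.max())
s=cv2.imread("pics/side0.png");h=cv2.cvtColor(s,cv2.COLOR_BGR2HSV)[135:165,225:260]
m=((h[...,1]<50)&(h[...,2]>150)).astype(np.uint8)
n,l,st,c=cv2.connectedComponentsWithStats(m)
for i in range(1,n):
    if st[i,4]>15:print("swhite",st[i],c[i]+[225,135])
def tri(*rays):
    A=0;b=0
    for o,d in rays:
        d=d/np.linalg.norm(d);P=np.eye(3)-np.outer(d,d);A=A+P;b=b+P@o
    x=np.linalg.solve(A,b);print(x,[np.linalg.norm(np.cross(x-o,d/np.linalg.norm(d))) for o,d in rays]);return x
wr=ray("wrist",(259,182),w2)
for uv in[(235,148),(236.5,150)]:
    x=tri(wr,ray("side",uv));e=ctrl.state()["eef_pos"]-x
    print("tcp-cap along AX,NB",e@AX,e@NB,e[1])
```

```text
white [235 150   9  54 274] [237.4526 171.1606]
white [268 150  17  60 455] [279.6396 170.5538]
white [247 169  24  26 430] [258.4744 182.1953]
white [264 223  21   7 110] [276.0091 225.4545]
red 243 276 164 184
swhite [ 8 12  7  6 34] [235.7647 149.3824]
[ 0.5453 -0.0428  0.2043] [np.float64(0.00014272618349295445), np.float64(0.0001427261834930713)]
tcp-cap along AX,NB -0.029325526116716596 -0.0026072530783670545 0.0002603310877220266
[ 0.5516 -0.0426  0.1968] [np.float64(0.0016751457862721095), np.float64(0.0016751457862721076)]
tcp-cap along AX,NB -0.019566883657004323 -0.00336169475320657 7.313367227486378e-05
```

Run:
```python
from h import *
s0=cv2.imread("pics/side0.png");s1=cams.snapshot("side")[:,:,::-1].copy();t=cams.snapshot("top")[:,:,::-1];w=cams.snapshot("wrist")[:,:,::-1]
cr=lambda s:cv2.resize(s[132:170,210:260],(400,304),interpolation=cv2.INTER_NEAREST)
T=cv2.resize(t[140:215,130:230],(400,296),interpolation=cv2.INTER_CUBIC);W=cv2.resize(w[180:254,207:307],(400,296),interpolation=cv2.INTER_CUBIC)
cv2.imwrite("pics/c5.png",np.vstack([np.hstack([cr(s0),cr(s1)]),np.hstack([T,W])]))
e=ctrl.state()["eef_pos"];print(e,proj("top",e),ctrl.state()["effort"],ctrl.state()["contact_force"])
```

```text
[ 0.5601 -0.0426  0.1791] [163.1005 193.0935] [  0.0054 -29.7779 -22.3484   0.898   -1.6394  -0.0212] [-0.3796 -0.0303 -0.2561]
```

View pics/c5.png

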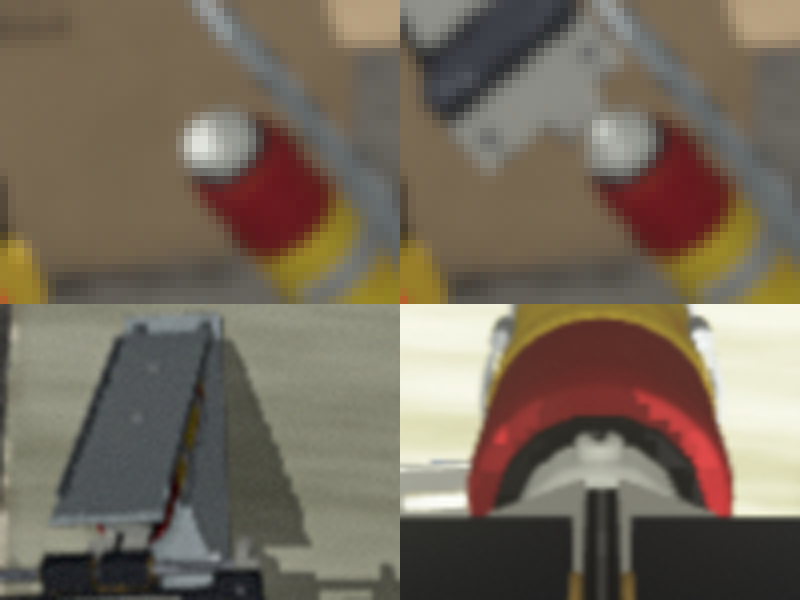

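The crops show the cap looking nearly unchanged, with the fingertips right at it (bottom-right crop, 600,440). I keep feeling forward in 2 mm steps.

>>> send_rows(motion=[{"grip": 0, "x": 0, "y": 0, "z": 0.002, "rx": 0, "ry": 0, "rz": 0}, {"grip": 0, "x": 0, "y": 0, "z": 0.002, "rx": 0, "ry": 0, "rz": 0}])

```text
clock: 6.3
eef_pos: [0.5613, -0.0426, 0.1772]
tool_rot: [-180.0, 35.0, -175.7]
contact_force: [-0.0, -0.4, -0.1]
opening: 0.0008
gripper_force: 0.0
```

>>> send_rows(motion=[{"grip": 0, "x": 0, "y": 0, "z": 0.002, "rx": 0, "ry": 0, "rz": 0}, {"grip": 0, "x": 0, "y": 0, "z": 0.002, "rx": 0, "ry": 0, "rz": 0}])

```text
clock: 6.47
eef_pos: [0.5624, -0.0424, 0.1755]
tool_rot: [-180.0, 35.0, -175.7]
contact_force: [-1.1, 0.3, -1.0]
opening: 0.0006
gripper_force: 0.0
```

>>> send_rows(motion=[{"grip": 0, "x": 0, "y": 0, "z": 0.002, "rx": 0, "ry": 0, "rz": 0}, {"grip": 0, "x": 0, "y": 0, "z": 0.002, "rx": 0, "ry": 0, "rz": 0}])

```text
clock: 6.63
eef_pos: [0.5636, -0.0424, 0.1738]
tool_rot: [-180.0, 35.0, -175.7]
contact_force: [0.2, 0.0, -0.7]
opening: 0.0004
gripper_force: 0.0
```

>>> send_rows(motion=[{"grip": 0, "x": 0, "y": 0, "z": 0.002, "rx": 0, "ry": 0, "rz": 0}, {"grip": 0, "x": 0, "y": 0, "z": 0.002, "rx": 0, "ry": 0, "rz": 0}])

```text
clock: 6.8
eef_pos: [0.5647, -0.0423, 0.1722]
tool_rot: [-180.0, 35.0, -175.7]
contact_force: [0.4, -0.1, -0.1]
opening: 0.0004
gripper_force: 0.0
```

Run:
```python
from h import *
s=ctrl.state();e=s["eef_pos"];print(e,s["contact_force"],s["moment"],s["opening"])
# rim width in wrist picture, row by row
w=cams.snapshot("wrist");h=cv2.cvtColor(w,cv2.COLOR_RGB2HSV)
r=(h[...,1]>130)&((h[...,0]<8)|(h[...,0]>172))
for y in range(170,236,6):
    xs=np.nonzero(r[y,190:330])[0]
    if len(xs):print(y,xs.min()+190,xs.max()+190)
s=cams.snapshot("side")
s0=cv2.imread("pics/side0.png")[:,:,::-1]
for y in range(144,156):print(y,s0[y,230:246].mean(1).astype(int),s[y,230:246].mean(1).astype(int))
```

```text
[ 0.5647 -0.0423  0.1722] [ 0.4395 -0.149  -0.0925] [0.1146 0.2118 0.0143] 0.00041514396417900484
188 247 266
194 237 276
200 233 281
206 230 283
212 228 285
218 226 287
224 224 289
230 224 290
144 [ 99 100 101 101 100 100 100 101 101 100 100  99  99  98 101 105] [138 138 138 139 140 132 110 101 102 101 100 100  99  98 102 105]
145 [ 99 100 101 102 103 106 109 111 112 109 103  97  96  97 101 104] [138 138 137 138 140 134 113 109 112 110 103  98  97  98 102 104]
146 [ 99 100 100 106 123 138 137 132 130 125 112  90  80  86  95 100] [137 136 136 135 136 132 124 125 129 126 112  90  81  86  95 100]
147 [ 98  99 104 128 167 183 166 148 142 139 125  94  64  67  79  87] [135 135 134 134 133 130 129 135 140 139 125  94  64  67  79  87]
148 [ 99 101 114 159 201 209 185 159 149 148 136 109  67  52  60  69] [128 132 134 132 127 126 132 141 147 147 137 108  67  53  61  69]
149 [100 102 127 183 220 222 198 170 155 151 142 116  72  48  51  56] [118 125 128 125 124 131 144 153 153 152 142 117  72  48  52  55]
150 [101 103 130 186 222 223 204 179 159 150 139 111  68  49  52  51] [107 112 116 119 129 141 154 160 156 151 139 111  68  50  52  53]
151 [101 102 120 164 196 200 188 170 154 144 127  91  59  52  54  52] [102 103 106 118 135 144 153 156 152 145 127  91  59  52  54  53]
152 [101 101 108 130 151 157 153 147 139 125 100  69  55  55  55  52] [101 102 104 115 129 136 141 143 138 125 100  68  54  56  54  52]
153 [100 101 102 104 108 109 112 115 109  90  69  58  57  57  54  52] [101 101 101 101 103 106 111 115 110  90  70  59  58  57  54  53]
154 [100 100  99  90  75  66  71  76  73  63  59  60  59  55  53  52] [101 101  99  89  73  66  70  77  74  63  59  60  59  56  53  52]
155 [101 100  99  92  76  60  56  57  59  59  60  61  57  54  53  52] [101 101  99  92  74  56  52  56  60  59  60  62  57  55  53  53]
```

Run:
```python
from h import *
a=cv2.imread("pics/w1.png");b=cams.snapshot("wrist")[:,:,::-1];s=cams.snapshot("side")[:,:,::-1].copy()
e=ctrl.state()["eef_pos"]
for k in(0,.02,.04,.066,.1):
    u,v=proj("side",e+k*AX);print(k,u,v)
g=cv2.resize(s[100:175,190:290],(800,600),interpolation=cv2.INTER_CUBIC)
for k in(0,.02,.04,.066,.1):
    u,v=proj("side",e+k*AX);cv2.circle(g,(int((u-190)*8),int((v-100)*8)),4,(0,255,0),-1)
L=cv2.resize(g[:,:],(400,300))
c=np.vstack([np.hstack([cv2.resize(a,(400,300)),cv2.resize(b,(400,300))]),np.hstack([L,cv2.resize(g[120:420,200:600],(400,300))])])
cv2.imwrite("pics/c6.png",c)
```

```text
0 240.38394768186484 155.06685702693406
0.02 237.27473463721063 151.5823041197866
0.04 234.10946724414248 148.0349300614608
0.066 229.9082959901077 143.32659927279363
0.1 224.26175904039277 136.99842025744005
```

View pics/c6.png

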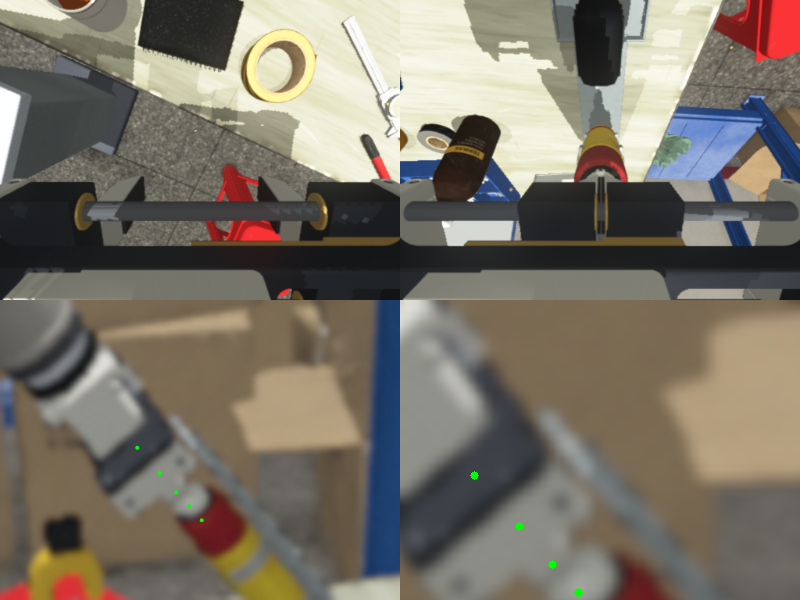

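The view shows the visible fingertips still just short of the cap, well behind the reported TCP dot at (201,520). The body is close to the guard. I shift 4 mm away from the guard and keep feeling.

>>> send_rows(motion=[{"grip": 0, "x": 0.004, "y": 0, "z": 0, "rx": 0, "ry": 0, "rz": 0}, {"grip": 0, "x": 0.004, "y": 0, "z": 0.002, "rx": 0, "ry": 0, "rz": 0}, {"grip": 0, "x": 0.004, "y": 0, "z": 0.002, "rx": 0, "ry": 0, "rz": 0}])

```text
clock: 7.25
eef_pos: [0.5621, -0.0423, 0.1681]
tool_rot: [180.0, 35.0, -175.7]
contact_force: [-4.5, 0.0, 2.1]
opening: 0.0003
gripper_force: 1.9
```

>>> send_rows(motion=[{"grip": 0, "x": 0, "y": 0, "z": 0.002, "rx": 0, "ry": 0, "rz": 0}, {"grip": 0, "x": 0, "y": 0, "z": 0.002, "rx": 0, "ry": 0, "rz": 0}])

```text
clock: 7.42
eef_pos: [0.5633, -0.0422, 0.1665]
tool_rot: [-180.0, 34.9, -175.7]
contact_force: [-6.0, -1.0, 2.9]
opening: 0.0009
gripper_force: 3.0
```

>>> send_rows(motion=[{"grip": 0, "x": 0, "y": 0, "z": 0.002, "rx": 0, "ry": 0, "rz": 0}, {"grip": 0, "x": 0, "y": 0, "z": 0.002, "rx": 0, "ry": 0, "rz": 0}])

```text
clock: 7.58
eef_pos: [0.5644, -0.0421, 0.1649]
tool_rot: [-180.0, 35.0, -175.7]
contact_force: [-7.5, -0.5, 5.7]
opening: 0.0006
gripper_force: 4.1
```

>>> send_rows(motion=[{"grip": 0, "x": 0, "y": 0, "z": 0.002, "rx": 0, "ry": 0, "rz": 0}, {"grip": 0, "x": 0, "y": 0, "z": 0.002, "rx": 0, "ry": 0, "rz": 0}])

```text
clock: 7.75
eef_pos: [0.5654, -0.042, 0.1633]
tool_rot: [-180.0, 35.0, -175.7]
contact_force: [-9.2, -0.6, 5.0]
opening: 0.0004
gripper_force: 5.1
```

>>> send_rows(motion=[{"grip": 0, "x": 0, "y": 0, "z": 0.002, "rx": 0, "ry": 0, "rz": 0}, {"grip": 0, "x": 0, "y": 0, "z": 0.002, "rx": 0, "ry": 0, "rz": 0}])

```text
clock: 7.92
eef_pos: [0.5666, -0.0419, 0.1618]
tool_rot: [-180.0, 35.0, -175.7]
contact_force: [-10.6, 0.1, 7.2]
opening: 0.0003
gripper_force: 6.1
```

>>> send_rows(motion=[{"grip": 0, "x": 0, "y": 0, "z": 0.002, "rx": 0, "ry": 0, "rz": 0}, {"grip": 0, "x": 0, "y": 0, "z": 0.002, "rx": 0, "ry": 0, "rz": 0}])

```text
clock: 8.08
eef_pos: [0.5674, -0.0418, 0.1607]
tool_rot: [-180.0, 35.0, -175.7]
contact_force: [-15.7, -1.9, 11.3]
opening: 0.0005
gripper_force: 9.5
```

>>> send_rows(motion=[{"grip": 0, "x": 0, "y": 0, "z": 0.0005, "rx": 0, "ry": 0, "rz": 0}, {"grip": 0, "x": 0, "y": 0, "z": 0.0005, "rx": 0, "ry": 0, "rz": 0}, {"grip": 0, "x": 0, "y": 0, "z": 0.0005, "rx": 0, "ry": 0, "rz": 0}, {"grip": 0, "x": 0, "y": 0, "z": 0.0005, "rx": 0, "ry": 0, "rz": 0}, {"grip": 0, "x": 0, "y": 0, "z": 0.0005, "rx": 0, "ry": 0, "rz": 0}])

```text
clock: 8.5
eef_pos: [0.5675, -0.0419, 0.1606]
tool_rot: [-179.9, 35.0, -175.7]
contact_force: [-19.7, -1.5, 16.1]
opening: 0.0004
gripper_force: 12.6
```

>>> send_rows(motion=[{"grip": 0, "x": 0, "y": 0, "z": -0.005, "rx": 0, "ry": 0, "rz": 0}, {"grip": 0, "x": 0, "y": 0, "z": -0.01, "rx": 0, "ry": 0, "rz": 0}, {"grip": 0, "x": 0, "y": 0, "z": -0.015, "rx": 0, "ry": 0, "rz": 0}, {"grip": 0, "x": 0, "y": 0, "z": -0.02, "rx": 0, "ry": 0, "rz": 0}, {"grip": 0, "x": 0, "y": 0, "z": -0.05, "rx": 0, "ry": 0, "rz": 0}, {"grip": 0, "x": 0, "y": 0, "z": -0.08, "rx": 0, "ry": 0, "rz": 0}, {"grip": 0, "x": 0, "y": 0, "z": -0.12, "rx": 0, "ry": 0, "rz": 0}, {"grip": 0, "x": 0, "y": 0, "z": -0.16, "rx": 0, "ry": 0, "rz": 0}, {"grip": 0, "x": 0, "y": 0, "z": -0.19, "rx": 0, "ry": 0, "rz": 0}, {"grip": 0, "x": 0, "y": 0, "z": -0.19, "rx": 0, "ry": 0, "rz": 0}])

```text
clock: 9.33
eef_pos: [0.4599, -0.0511, 0.3219]
tool_rot: [-179.5, 35.5, -175.5]
contact_force: [0.6, -1.1, 1.5]
opening: 0.0006
gripper_force: 0.0
```

Run:
```python
from h import *
s=ctrl.state();print(s["clock"],s["eef_pos"],s["tool_rot"],s["qpos"],s["contact_force"])
s1=cams.snapshot("side");s0=cv2.imread("pics/side0.png")[:,:,::-1]
d=np.abs(s1[140:200,190:275].astype(int)-s0[140:200,190:275]).max(2)>30
ys,xs=np.nonzero(d);print(d.sum(),(xs.min()+190,xs.max()+190,ys.min()+140,ys.max()+140) if d.any() else 0)
rel([.437,-.055,.33],[180,0,184.4])
```

```text
9.3333 [ 0.4599 -0.0511  0.3219] [-179.5295   35.5015 -175.5426] [ -31.1318  -13.3878  112.2408   24.3802   53.372  -135.2717] [ 0.5663 -1.1056  1.4654]
20 (np.int64(197), np.int64(202), np.int64(162), np.int64(168))
shift [ 0.0129 -0.0024 -0.0223] rot [-0.0059  0.617  -0.0026]
```

>>> send_rows(motion=[{"grip": 55, "x": 0.036, "y": -0.002, "z": 0.011, "rx": -0.006, "ry": 0.617, "rz": -0.003}, {"grip": 55, "x": 0.036, "y": -0.002, "z": 0.011, "rx": -0.006, "ry": 0.617, "rz": -0.003}, {"grip": 55, "x": 0.036, "y": -0.002, "z": 0.011, "rx": -0.006, "ry": 0.617, "rz": -0.003}, {"grip": 55, "x": 0.036, "y": -0.002, "z": 0.011, "rx": -0.006, "ry": 0.617, "rz": -0.003}, {"grip": 55, "x": 0.036, "y": -0.002, "z": 0.011, "rx": -0.006, "ry": 0.617, "rz": -0.003}, {"grip": 55, "x": 0.036, "y": -0.002, "z": 0.011, "rx": -0.006, "ry": 0.617, "rz": -0.003}, {"grip": 55, "x": 0.036, "y": -0.002, "z": 0.011, "rx": -0.006, "ry": 0.617, "rz": -0.003}, {"grip": 55, "x": 0.036, "y": -0.002, "z": 0.011, "rx": -0.006, "ry": 0.617, "rz": -0.003}])

```text
clock: 10.05
eef_pos: [0.4366, -0.0533, 0.2847]
tool_rot: [179.7, -0.4, -175.4]
contact_force: [-1.2, -0.9, 0.8]
opening: 0.0483
gripper_force: 0.0
```

Run:
```python
from h import *
s=ctrl.state();pose=(s["eef_pos"],s["tool_rot"]);print(s["clock"],pose,s["opening"],s["contact_force"])
w=cams.snapshot("wrist");cv2.imwrite("pics/w7.png",w[:,:,::-1]);s1=cams.snapshot("side");cv2.imwrite("pics/s7.png",s1[:,:,::-1])
a=cv2.resize(w[:,:,::-1],(400,300));b=cv2.resize(s1[115:190,155:255,::-1],(400,300),interpolation=cv2.INTER_CUBIC)
for k in(0,.02,.04,.066):
    u,v=proj("side",pose[0]+[0,0,k]);cv2.circle(b,(int((u-155)*4),int((v-115)*4)),2,(0,255,0),-1)
cv2.imwrite("pics/c7.png",np.hstack([a,b]))
print("exp grip top px",proj("wrist",[.4365,-.0555,.2],pose),proj("side",[.4365,-.0555,.2]))
```

```text
10.05 (array([ 0.4366, -0.0533,  0.2847]), array([ 179.6884,   -0.3749, -175.4435])) 0.048273663842098975 [-1.204  -0.8538  0.8271]
exp grip top px [253.9718 190.248 ] [205.389  154.4496]
```

View pics/c7.png

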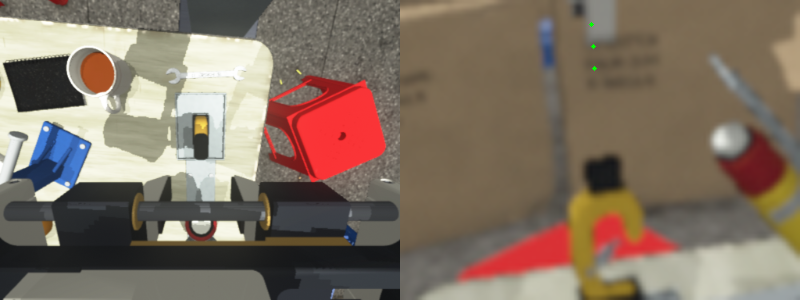

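The left half shows the black grip centred near full-image pixel (258,186). The right half shows the near fingertip ending about 40 mm above the projected TCP dot, so the real tips sit well behind the reported TCP. I measure the grip, then touch its top to calibrate the tip.

Run:
```python
from h import *
w=cv2.imread("pics/w7.png");pose=([.4366,-.0533,.2847],[179.6884,-.3749,-175.4435])
g=w.max(2)
for y in range(150,216,5):
    xs=np.nonzero(g[y,230:290]<60)[0]+230
    if len(xs):
        a=onz("wrist",(xs.min(),y),.2,pose);b=onz("wrist",(xs.max()+1,y),.2,pose)
        print(y,xs.min(),xs.max(),"y mid %.4f w %.4f x %.4f"%((a[1]+b[1])/2,b[1]-a[1],a[0]))
```

```text
165 247 247 y mid -0.0643 w 0.0010 x 0.4101
170 247 247 y mid -0.0639 w 0.0010 x 0.4153
175 247 265 y mid -0.0541 w 0.0198 x 0.4206
180 247 265 y mid -0.0537 w 0.0200 x 0.4260
185 249 265 y mid -0.0522 w 0.0179 x 0.4312
190 249 264 y mid -0.0523 w 0.0170 x 0.4367
195 249 265 y mid -0.0513 w 0.0181 x 0.4422
200 250 264 y mid -0.0509 w 0.0161 x 0.4476
```

>>> send_rows(motion=[{"grip": 0, "x": 0, "y": 0, "z": 0.03, "rx": 0.005, "ry": -0.006, "rz": 0}, {"grip": 0, "x": 0, "y": 0, "z": 0.06, "rx": 0.005, "ry": -0.006, "rz": 0}, {"grip": 0, "x": 0, "y": 0, "z": 0.09, "rx": 0.005, "ry": -0.006, "rz": 0}, {"grip": 0, "x": 0, "y": 0, "z": 0.1, "rx": 0.005, "ry": -0.006, "rz": 0}, {"grip": 0, "x": 0, "y": 0, "z": 0.1, "rx": 0.005, "ry": -0.006, "rz": 0}, {"grip": 0, "x": 0, "y": 0, "z": 0.1, "rx": 0.005, "ry": -0.006, "rz": 0}])

```text
clock: 10.65
eef_pos: [0.4358, -0.0536, 0.1867]
tool_rot: [-179.9, 0.1, -175.5]
contact_force: [1.2, -0.3, 0.2]
opening: 0.015
gripper_force: 0.0
```

>>> send_rows(motion=[{"grip": 0, "x": 0, "y": 0.001, "z": 0.003, "rx": 0, "ry": 0, "rz": 0}, {"grip": 0, "x": 0, "y": 0.001, "z": 0.006, "rx": 0, "ry": 0, "rz": 0}, {"grip": 0, "x": 0, "y": 0.001, "z": 0.006, "rx": 0, "ry": 0, "rz": 0}])

```text
clock: 10.9
eef_pos: [0.4364, -0.0524, 0.1804]
tool_rot: [-179.9, 0.1, -175.5]
contact_force: [-0.1, -0.3, 0.3]
opening: 0.0005
gripper_force: 0.0
```

>>> send_rows(motion=[{"grip": 0, "x": 0, "y": 0, "z": 0.003, "rx": 0, "ry": 0, "rz": 0}, {"grip": 0, "x": 0, "y": 0, "z": 0.003, "rx": 0, "ry": 0, "rz": 0}])

```text
clock: 11.07
eef_pos: [0.4361, -0.0523, 0.1768]
tool_rot: [-180.0, 0.0, -175.5]
contact_force: [-0.4, -0.4, 0.1]
opening: 0.0007
gripper_force: 0.0
```

>>> send_rows(motion=[{"grip": 0, "x": 0, "y": 0, "z": 0.003, "rx": 0, "ry": 0, "rz": 0}, {"grip": 0, "x": 0, "y": 0, "z": 0.003, "rx": 0, "ry": 0, "rz": 0}])

```text
clock: 11.23
eef_pos: [0.436, -0.0523, 0.1735]
tool_rot: [-180.0, -0.0, -175.5]
contact_force: [0.5, -0.9, -0.5]
opening: 0.0005
gripper_force: 0.0
```

>>> send_rows(motion=[{"grip": 0, "x": 0, "y": 0, "z": 0.003, "rx": 0, "ry": 0, "rz": 0}, {"grip": 0, "x": 0, "y": 0, "z": 0.003, "rx": 0, "ry": 0, "rz": 0}])

```text
clock: 11.4
eef_pos: [0.436, -0.0523, 0.1704]
tool_rot: [-180.0, -0.0, -175.5]
contact_force: [0.3, 0.6, -0.2]
opening: 0.0005
gripper_force: 0.0
```

Already 30 mm past the nominal top without contact, so the offset is confirmed. Continuing.

>>> send_rows(motion=[{"grip": 0, "x": 0, "y": 0, "z": 0.002, "rx": 0, "ry": 0, "rz": 0}, {"grip": 0, "x": 0, "y": 0, "z": 0.002, "rx": 0, "ry": 0, "rz": 0}])

```text
clock: 11.57
eef_pos: [0.436, -0.0523, 0.1686]
tool_rot: [-180.0, -0.0, -175.5]
contact_force: [-0.5, -0.3, -0.9]
opening: 0.0001
gripper_force: 0.0
```

>>> send_rows(motion=[{"grip": 0, "x": 0, "y": 0, "z": 0.002, "rx": 0, "ry": 0, "rz": 0}, {"grip": 0, "x": 0, "y": 0, "z": 0.002, "rx": 0, "ry": 0, "rz": 0}])

```text
clock: 11.73
eef_pos: [0.436, -0.0524, 0.1666]
tool_rot: [-180.0, -0.0, -175.5]
contact_force: [-0.2, 0.3, 0.2]
opening: 0.0004
gripper_force: 0.0
```

>>> send_rows(motion=[{"grip": 0, "x": 0, "y": 0, "z": 0.002, "rx": 0, "ry": 0, "rz": 0}, {"grip": 0, "x": 0, "y": 0, "z": 0.002, "rx": 0, "ry": 0, "rz": 0}])

```text
clock: 11.9
eef_pos: [0.436, -0.0524, 0.1646]
tool_rot: [-180.0, -0.0, -175.5]
contact_force: [-0.5, -0.1, 0.4]
opening: 0.0008
gripper_force: 0.0
```

>>> send_rows(motion=[{"grip": 0, "x": 0, "y": 0, "z": 0.002, "rx": 0, "ry": 0, "rz": 0}, {"grip": 0, "x": 0, "y": 0, "z": 0.002, "rx": 0, "ry": 0, "rz": 0}])

```text
clock: 12.07
eef_pos: [0.4367, -0.0526, 0.1633]
tool_rot: [-179.9, 0.1, -175.5]
contact_force: [0.8, 0.5, 3.1]
opening: 0.0008
gripper_force: 1.8
```

>>> send_rows(motion=[{"grip": 0, "x": 0, "y": 0, "z": 0.002, "rx": 0, "ry": 0, "rz": 0}, {"grip": 0, "x": 0, "y": 0, "z": 0.002, "rx": 0, "ry": 0, "rz": 0}])

```text
clock: 12.23
eef_pos: [0.4381, -0.053, 0.1632]
tool_rot: [-179.8, 0.3, -175.5]
contact_force: [-2.2, 0.4, 17.3]
opening: 0.0007
gripper_force: 8.7
```

>>> send_rows(motion=[{"grip": 0, "x": 0, "y": 0, "z": 0.002, "rx": 0, "ry": 0, "rz": 0}, {"grip": 0, "x": 0, "y": 0, "z": 0.002, "rx": 0, "ry": 0, "rz": 0}])

```text
clock: 12.4
eef_pos: [0.4395, -0.0536, 0.1631]
tool_rot: [-179.7, 0.5, -175.5]
contact_force: [-2.9, -0.8, 30.2]
opening: 0.0004
gripper_force: 15.1
```

Contact with the hook's top (z = 0.200) came at reported z = 0.1635, so the tips are 36.5 mm behind the TCP. I back off, open, and go down to reported z of about 0.1215, which puts the tips 42 mm below the top.

>>> send_rows(motion=[{"grip": 55, "x": 0, "y": 0, "z": -0.02, "rx": 0, "ry": 0, "rz": 0}, {"grip": 55, "x": 0, "y": 0, "z": -0.02, "rx": 0, "ry": 0, "rz": 0}, {"grip": 55, "x": 0, "y": 0, "z": -0.02, "rx": 0, "ry": 0, "rz": 0}, {"grip": 55, "x": 0, "y": 0, "z": -0.02, "rx": 0, "ry": 0, "rz": 0}, {"grip": 55, "x": 0, "y": 0, "z": -0.02, "rx": 0, "ry": 0, "rz": 0}, {"grip": 55, "x": 0, "y": 0, "z": -0.02, "rx": 0, "ry": 0, "rz": 0}])

```text
clock: 12.9
eef_pos: [0.4357, -0.0522, 0.1781]
tool_rot: [-180.0, -0.1, -175.5]
contact_force: [0.4, 0.1, 0.1]
opening: 0.0358
gripper_force: 0.0
```

>>> send_rows(motion=[{"grip": 55, "x": 0, "y": 0, "z": 0.01, "rx": 0, "ry": 0, "rz": 0}, {"grip": 55, "x": 0, "y": 0, "z": 0.02, "rx": 0, "ry": 0, "rz": 0}, {"grip": 55, "x": 0, "y": 0, "z": 0.03, "rx": 0, "ry": 0, "rz": 0}, {"grip": 55, "x": 0, "y": 0, "z": 0.03, "rx": 0, "ry": 0, "rz": 0}])

```text
clock: 13.23
eef_pos: [0.4347, -0.052, 0.1469]
tool_rot: [179.9, -0.2, -175.5]
contact_force: [-0.3, -0.2, -0.0]
opening: 0.0505
gripper_force: 0.0
```

Run:
```python
from h import *
s=ctrl.state();pose=(s["eef_pos"],s["tool_rot"]);print(pose,s["contact_force"],s["opening"])
w=cams.snapshot("wrist");cv2.imwrite("pics/w8.png",w[:,:,::-1]);g=w.max(2)
for y in range(150,235,7):
    xs=np.nonzero(g[y,200:320]<60)[0]+200
    print(y,xs.tolist()[:1],xs.tolist()[-1:],len(xs))
s1=cams.snapshot("side");s0=cv2.imread("pics/s7.png")[:,:,::-1]
print("hook moved px:",(np.abs(s1[160:186,195:220].astype(int)-s0[160:186,195:220]).max(2)>30).sum())
```

```text
(array([ 0.4347, -0.052 ,  0.1469]), array([ 179.9476,   -0.2397, -175.4951])) [-0.2966 -0.2314 -0.0145] 0.05046612220723859
150 [] [] 0
157 [] [] 0
164 [242] [270] 14
171 [241] [270] 7
178 [241] [271] 4
185 [] [] 0
192 [] [] 0
199 [] [] 0
206 [] [] 0
213 [246] [266] 21
220 [242] [270] 29
227 [214] [300] 36
234 [211] [303] 45
hook moved px: 23
```

>>> send_rows(motion=[{"grip": 55, "x": 0, "y": 0, "z": 0.012, "rx": 0, "ry": 0, "rz": 0}, {"grip": 55, "x": 0, "y": 0, "z": 0.026, "rx": 0, "ry": 0, "rz": 0}, {"grip": 55, "x": 0, "y": 0, "z": 0.026, "rx": 0, "ry": 0, "rz": 0}])

```text
clock: 13.58
eef_pos: [0.4351, -0.0521, 0.1216]
tool_rot: [180.0, -0.2, -175.5]
contact_force: [-1.5, 0.4, -0.5]
opening: 0.0504
gripper_force: 0.0
```

>>> send_rows(motion=[{"grip": 0, "x": 0, "y": 0, "z": 0, "rx": 0, "ry": 0, "rz": 0}, {"grip": 0, "x": 0, "y": 0, "z": 0, "rx": 0, "ry": 0, "rz": 0}, {"grip": 0, "x": 0, "y": 0, "z": 0, "rx": 0, "ry": 0, "rz": 0}, {"grip": 0, "x": 0, "y": 0, "z": 0, "rx": 0, "ry": 0, "rz": 0}, {"grip": 0, "x": 0, "y": 0, "z": 0, "rx": 0, "ry": 0, "rz": 0}, {"grip": 0, "x": 0, "y": 0, "z": 0, "rx": 0, "ry": 0, "rz": 0}, {"grip": 0, "x": 0, "y": 0, "z": 0, "rx": 0, "ry": 0, "rz": 0}], force=40)

```text
clock: 14.17
eef_pos: [0.4365, -0.0525, 0.1234]
tool_rot: [-179.9, 0.0, -175.5]
contact_force: [-0.8, -0.1, 3.4]
opening: 0.0199
gripper_force: 40.0
```

>>> send_rows(motion=[{"grip": 0, "x": 0, "y": 0, "z": -0.006, "rx": 0, "ry": 0, "rz": 0}, {"grip": 0, "x": 0, "y": 0, "z": -0.012, "rx": 0, "ry": 0, "rz": 0}, {"grip": 0, "x": 0, "y": 0, "z": -0.02, "rx": 0, "ry": 0, "rz": 0}, {"grip": 0, "x": 0, "y": 0, "z": -0.028, "rx": 0, "ry": 0, "rz": 0}, {"grip": 0, "x": 0, "y": 0, "z": -0.036, "rx": 0, "ry": 0, "rz": 0}, {"grip": 0, "x": 0, "y": 0, "z": -0.046, "rx": 0, "ry": 0, "rz": 0}, {"grip": 0, "x": 0, "y": 0, "z": -0.065, "rx": 0, "ry": 0, "rz": 0}, {"grip": 0, "x": 0, "y": 0, "z": -0.085, "rx": 0, "ry": 0, "rz": 0}, {"grip": 0, "x": 0, "y": 0, "z": -0.11, "rx": 0, "ry": 0, "rz": 0}, {"grip": 0, "x": 0, "y": 0, "z": -0.13, "rx": 0, "ry": 0, "rz": 0}, {"grip": 0, "x": 0, "y": 0, "z": -0.13, "rx": 0, "ry": 0, "rz": 0}])

```text
clock: 15.08
eef_pos: [0.4382, -0.0529, 0.2573]
tool_rot: [-179.8, 0.4, -175.5]
contact_force: [1.0, -0.2, -3.2]
opening: 0.0197
gripper_force: 40.0
```

Run:
```python
from h import *
s=ctrl.state();pose=(s["eef_pos"],s["tool_rot"]);print(s["clock"],pose,s["contact_force"],s["opening"],s["qpos"])
PIN=np.array([.4952,-.358,.15]);y=np.radians(-22-90);hx=np.array([np.cos(y),np.sin(y),0])
print("hx",hx)
for d in(.13,.09):
    p=PIN-d*hx;print(p);rel([p[0],p[1],.252],[180,0,184.5-22-90-5.0])
```

```text
15.0833 (array([ 0.4382, -0.0529,  0.2573]), array([-179.7884,    0.434 , -175.4833])) [ 0.9641 -0.1507 -3.2001] 0.01968963386308375 [ -16.8189    7.5164   92.5926   -0.0399   79.4098 -111.3276]
hx [-0.3746 -0.9272  0.    ]
[ 0.5439 -0.2375  0.15  ]
shift [-0.0908 -0.1923  0.0067] rot [0.0054 0.0085 2.0423]
[ 0.5289 -0.2746  0.15  ]
shift [-0.073  -0.2281  0.0067] rot [0.0054 0.0085 2.0423]
```

>>> send_rows(motion=[{"grip": 0, "x": -0.073, "y": -0.228, "z": 0.005, "rx": 0.005, "ry": 0.008, "rz": 2.035}, {"grip": 0, "x": -0.073, "y": -0.228, "z": 0.005, "rx": 0.005, "ry": 0.008, "rz": 2.035}, {"grip": 0, "x": -0.073, "y": -0.228, "z": 0.005, "rx": 0.005, "ry": 0.008, "rz": 2.035}, {"grip": 0, "x": -0.073, "y": -0.228, "z": 0.005, "rx": 0.005, "ry": 0.008, "rz": 2.035}, {"grip": 0, "x": -0.073, "y": -0.228, "z": 0.005, "rx": 0.005, "ry": 0.008, "rz": 2.035}, {"grip": 0, "x": -0.073, "y": -0.228, "z": 0.005, "rx": 0.005, "ry": 0.008, "rz": 2.035}, {"grip": 0, "x": -0.073, "y": -0.228, "z": 0.005, "rx": 0.005, "ry": 0.008, "rz": 2.035}, {"grip": 0, "x": -0.073, "y": -0.228, "z": 0.005, "rx": 0.005, "ry": 0.008, "rz": 2.035}, {"grip": 0, "x": -0.073, "y": -0.228, "z": 0.005, "rx": 0.005, "ry": 0.008, "rz": 2.035}, {"grip": 0, "x": -0.073, "y": -0.228, "z": 0.005, "rx": 0.005, "ry": 0.008, "rz": 2.035}, {"grip": 0, "x": -0.073, "y": -0.228, "z": 0.005, "rx": 0.005, "ry": 0.008, "rz": 2.035}, {"grip": 0, "x": -0.073, "y": -0.228, "z": 0.005, "rx": 0.005, "ry": 0.008, "rz": 2.035}, {"grip": 0, "x": -0.073, "y": -0.228, "z": 0.005, "rx": 0.005, "ry": 0.008, "rz": 2.035}, {"grip": 0, "x": -0.073, "y": -0.228, "z": 0.005, "rx": 0.005, "ry": 0.008, "rz": 2.035}, {"grip": 0, "x": -0.073, "y": -0.228, "z": 0.005, "rx": 0.005, "ry": 0.008, "rz": 2.035}, {"grip": 0, "x": -0.073, "y": -0.228, "z": 0.005, "rx": 0.005, "ry": 0.008, "rz": 2.035}, {"grip": 0, "x": -0.073, "y": -0.228, "z": 0.005, "rx": 0.005, "ry": 0.008, "rz": 2.035}, {"grip": 0, "x": -0.073, "y": -0.228, "z": 0.005, "rx": 0.005, "ry": 0.008, "rz": 2.035}, {"grip": 0, "x": -0.073, "y": -0.228, "z": 0.005, "rx": 0.005, "ry": 0.008, "rz": 2.035}])

```text
clock: 16.67
eef_pos: [0.5265, -0.2737, 0.2469]
tool_rot: [-179.5, 0.0, 68.0]
contact_force: [-0.3, -0.8, -3.4]
opening: 0.0197
gripper_force: 40.0
```

Run:
```python
from h import *
s=ctrl.state();pose=(s["eef_pos"],s["tool_rot"]);print(s["clock"],pose,s["contact_force"],s["opening"],s["qpos"])
# hook block / bowl in side view: yellow mask; pin check in side & top
s1=cams.snapshot("side");t1=cams.snapshot("top");w=cams.snapshot("wrist")
for n,i in(("s9",s1),("t9",t1),("w9",w)):cv2.imwrite(f"pics/{n}.png",i[:,:,::-1])
R=Ro.from_euler("xyz",pose[1],degrees=True).as_matrix();hx=-R[:,0]
seat=pose[0]+[0,0,.0146]
for nm,off in(("griptop",[0,0,.062]),("blockbot",[0,0,-.108]),("blocktop",[0,0,-.072])):
    print(nm,proj("side",seat+off),proj("top",seat+off))
h=cv2.cvtColor(s1,cv2.COLOR_RGB2HSV)
m=((h[...,0]>18)&(h[...,0]<32)&(h[...,1]>150)&(h[...,2]>90)).astype(np.uint8);m[:110]=0;m[:,:200]=0
n,l,st,c=cv2.connectedComponentsWithStats(m)
for i in range(1,n):
    if st[i,4]>25:print("yellow",st[i],c[i])
PIN=np.array([.4952,-.358,.15]);print("hx",hx,"delta pin-seat along hx,perp",(PIN-seat)@hx,(PIN-seat)@R[:,1])
```

```text
16.6667 (array([ 0.5265, -0.2737,  0.2469]), array([-179.455 ,    0.0171,   68.0008])) [-0.3208 -0.7673 -3.4037] 0.01973435110290161 [-34.78    25.4382  69.355   -0.1376  85.7345 -12.7698]
griptop [245.1889 148.9948] [255.0536 203.8191]
blockbot [245.5909 196.6408] [254.5337 209.914 ]
blocktop [245.5111 187.1904] [254.6309 208.7744]
yellow [241 161  24  39 354] [249.6751 175.3362]
yellow [283 207  16   6  52] [290.6154 209.8846]
yellow [307 243  27  17 266] [319.5602 252.6466]
yellow [306 258  27  14 175] [318.4057 265.5371]
yellow [210 299  21  15 118] [223.2119 307.7034]
yellow [200 305  20  13  76] [209.2105 312.2895]
hx [-0.3746 -0.9272  0.0003] delta pin-seat along hx,perp 0.08988035060918514 0.003629991773381338
```

>>> send_rows(motion=[{"grip": 0, "x": 0, "y": 0.002, "z": 0.03, "rx": 0, "ry": 0, "rz": 0}, {"grip": 0, "x": 0, "y": 0.003, "z": 0.0575, "rx": 0, "ry": 0, "rz": 0}, {"grip": 0, "x": 0, "y": 0.003, "z": 0.0575, "rx": 0, "ry": 0, "rz": 0}, {"grip": 0, "x": 0, "y": 0.003, "z": 0.0575, "rx": 0, "ry": 0, "rz": 0}, {"grip": 0, "x": -0.015, "y": 0.003, "z": 0.0575, "rx": 0, "ry": 0, "rz": 0}, {"grip": 0, "x": -0.03, "y": 0.003, "z": 0.0575, "rx": 0, "ry": 0, "rz": 0}, {"grip": 0, "x": -0.045, "y": 0.003, "z": 0.0575, "rx": 0, "ry": 0, "rz": 0}, {"grip": 0, "x": -0.045, "y": 0.003, "z": 0.0575, "rx": 0, "ry": 0, "rz": 0}])

```text
clock: 17.48
eef_pos: [0.5111, -0.3209, 0.1919]
tool_rot: [-179.7, 0.2, 67.7]
contact_force: [0.2, 1.0, -3.6]
opening: 0.0198
gripper_force: 40.0
```

>>> send_rows(motion=[{"grip": 0, "x": -0.01, "y": 0, "z": 0, "rx": 0, "ry": 0, "rz": 0}, {"grip": 0, "x": -0.02, "y": 0, "z": 0, "rx": 0, "ry": 0, "rz": 0}, {"grip": 0, "x": -0.03, "y": 0, "z": 0, "rx": 0, "ry": 0, "rz": 0}, {"grip": 0, "x": -0.04, "y": 0, "z": 0, "rx": 0, "ry": 0, "rz": 0}, {"grip": 0, "x": -0.04, "y": 0, "z": 0, "rx": 0, "ry": 0, "rz": 0}, {"grip": 0, "x": -0.04, "y": 0, "z": 0, "rx": 0, "ry": 0, "rz": 0}])

```text
clock: 17.98
eef_pos: [0.4969, -0.3542, 0.1904]
tool_rot: [-179.5, 0.0, 67.8]
contact_force: [0.0, -0.5, -3.8]
opening: 0.0198
gripper_force: 40.0
```

Run:
```python
from h import *
s=ctrl.state();pose=(s["eef_pos"],s["tool_rot"]);print(s["clock"],pose,s["contact_force"],s["opening"])
R=Ro.from_euler("xyz",pose[1],degrees=True).as_matrix();hx=-R[:,0];seat=pose[0]+[0,0,.0146]
PIN=np.array([.4952,-.358,.15]);d=PIN-seat;print(d@hx,d@R[:,1],d[2])
cv2.imwrite("pics/s10.png",cams.snapshot("side")[:,:,::-1])
```

```text
17.9833 (array([ 0.4969, -0.3542,  0.1904]), array([-179.5478,    0.0194,   67.8443])) [ 0.0028 -0.4562 -3.8079] 0.019777318317812063
0.004167468042560537 0.0002545541815306209 -0.055044474208204464
```

>>> send_rows(motion=[{"grip": 0, "x": -0.003, "y": 0, "z": 0, "rx": 0, "ry": 0, "rz": 0}, {"grip": 0, "x": -0.003, "y": 0, "z": 0, "rx": 0, "ry": 0, "rz": 0}, {"grip": 0, "x": -0.003, "y": 0, "z": 0.005, "rx": 0, "ry": 0, "rz": 0}, {"grip": 0, "x": -0.003, "y": 0, "z": 0.01, "rx": 0, "ry": 0, "rz": 0}, {"grip": 0, "x": -0.003, "y": 0, "z": 0.015, "rx": 0, "ry": 0, "rz": 0}, {"grip": 0, "x": -0.003, "y": 0, "z": 0.02, "rx": 0, "ry": 0, "rz": 0}])

```text
clock: 18.53
eef_pos: [0.4963, -0.3559, 0.1703]
tool_rot: [-179.6, 0.0, 67.9]
contact_force: [0.4, 1.4, -1.2]
opening: 0.0197
gripper_force: 40.0
```

>>> send_rows(motion=[{"grip": 0, "x": 0, "y": 0, "z": 0.004, "rx": 0, "ry": 0, "rz": 0}, {"grip": 0, "x": 0, "y": 0, "z": 0.008, "rx": 0, "ry": 0, "rz": 0}])

```text
clock: 18.7
eef_pos: [0.4962, -0.3559, 0.1623]
tool_rot: [-179.6, 0.0, 67.9]
contact_force: [0.6, 2.8, -1.8]
opening: 0.0196
gripper_force: 40.0
```

>>> send_rows(motion=[{"grip": 0, "x": 0, "y": 0, "z": 0.004, "rx": 0, "ry": 0, "rz": 0}, {"grip": 0, "x": 0, "y": 0, "z": 0.008, "rx": 0, "ry": 0, "rz": 0}])

```text
clock: 18.87
eef_pos: [0.496, -0.3561, 0.1542]
tool_rot: [-179.6, 0.0, 67.9]
contact_force: [0.8, 2.2, -2.9]
opening: 0.0196
gripper_force: 40.0
```

>>> send_rows(motion=[{"grip": 0, "x": 0, "y": 0, "z": 0.004, "rx": 0, "ry": 0, "rz": 0}, {"grip": 0, "x": 0, "y": 0, "z": 0.008, "rx": 0, "ry": 0, "rz": 0}])

```text
clock: 19.03
eef_pos: [0.4957, -0.3561, 0.146]
tool_rot: [-179.5, 0.0, 67.9]
contact_force: [1.2, 1.6, -3.4]
opening: 0.02
gripper_force: 40.0
```

>>> send_rows(motion=[{"grip": 0, "x": 0, "y": 0, "z": 0.004, "rx": 0, "ry": 0, "rz": 0}, {"grip": 0, "x": 0, "y": 0, "z": 0.007, "rx": 0, "ry": 0, "rz": 0}])

```text
clock: 19.2
eef_pos: [0.4953, -0.3565, 0.1386]
tool_rot: [-179.5, 0.1, 67.9]
contact_force: [0.7, -0.7, -5.0]
opening: 0.0201
gripper_force: 40.0
```

>>> send_rows(motion=[{"grip": 0, "x": 0, "y": 0, "z": 0.002, "rx": 0, "ry": 0, "rz": 0}, {"grip": 0, "x": 0, "y": 0, "z": 0.003, "rx": 0, "ry": 0, "rz": 0}])

```text
clock: 19.37
eef_pos: [0.4954, -0.3566, 0.1361]
tool_rot: [-179.5, 0.1, 67.9]
contact_force: [0.2, -0.5, -4.7]
opening: 0.02
gripper_force: 40.0
```

>>> send_rows(motion=[{"grip": 0, "x": 0, "y": 0, "z": 0.002, "rx": 0, "ry": 0, "rz": 0}, {"grip": 0, "x": 0, "y": 0, "z": 0.002, "rx": 0, "ry": 0, "rz": 0}])

```text
clock: 19.53
eef_pos: [0.4957, -0.3567, 0.1353]
tool_rot: [-179.6, 0.1, 67.9]
contact_force: [-0.7, 1.2, -1.0]
opening: 0.0197
gripper_force: 40.0
```

>>> send_rows(motion=[{"grip": 0, "x": 0, "y": 0, "z": 0.002, "rx": 0, "ry": 0, "rz": 0}, {"grip": 0, "x": 0, "y": 0, "z": 0.002, "rx": 0, "ry": 0, "rz": 0}])

```text
clock: 19.7
eef_pos: [0.4958, -0.3568, 0.1351]
tool_rot: [-179.7, 0.1, 67.9]
contact_force: [-4.2, 2.9, 10.2]
opening: 0.0199
gripper_force: 40.0
```

>>> send_rows(motion=[{"grip": 0, "x": 0, "y": 0, "z": -0.002, "rx": 0, "ry": 0, "rz": 0}, {"grip": 0, "x": 0, "y": 0, "z": -0.002, "rx": 0, "ry": 0, "rz": 0}, {"grip": 45, "x": 0, "y": 0, "z": -0.002, "rx": 0, "ry": 0, "rz": 0}, {"grip": 45, "x": 0, "y": 0, "z": -0.002, "rx": 0, "ry": 0, "rz": 0}, {"grip": 45, "x": 0, "y": 0, "z": -0.002, "rx": 0, "ry": 0, "rz": 0}, {"grip": 45, "x": 0, "y": 0, "z": -0.002, "rx": 0, "ry": 0, "rz": 0}, {"grip": 45, "x": 0, "y": 0, "z": -0.002, "rx": 0, "ry": 0, "rz": 0}, {"grip": 45, "x": 0, "y": 0, "z": -0.002, "rx": 0, "ry": 0, "rz": 0}])

```text
clock: 20.37
eef_pos: [0.4958, -0.3563, 0.1345]
tool_rot: [-179.6, 0.0, 67.9]
contact_force: [0.2, -0.0, -0.3]
opening: 0.0412
gripper_force: 0.0
```

>>> send_rows(motion=[{"grip": 45, "x": 0, "y": 0, "z": -0.01, "rx": 0, "ry": 0, "rz": 0}, {"grip": 45, "x": 0, "y": 0, "z": -0.02, "rx": 0, "ry": 0, "rz": 0}, {"grip": 45, "x": 0, "y": 0, "z": -0.03, "rx": 0, "ry": 0, "rz": 0}, {"grip": 45, "x": 0, "y": 0, "z": -0.05, "rx": 0, "ry": 0, "rz": 0}, {"grip": 45, "x": 0, "y": 0, "z": -0.08, "rx": 0, "ry": 0, "rz": 0}, {"grip": 45, "x": 0, "y": 0, "z": -0.12, "rx": 0, "ry": 0, "rz": 0}, {"grip": 45, "x": 0, "y": 0, "z": -0.15, "rx": 0, "ry": 0, "rz": 0}, {"grip": 45, "x": 0, "y": 0, "z": -0.15, "rx": 0, "ry": 0, "rz": 0}, {"grip": 45, "x": 0, "y": 0, "z": -0.15, "rx": 0, "ry": 0, "rz": 0}, {"grip": 45, "x": 0, "y": 0, "z": -0.15, "rx": 0, "ry": 0, "rz": 0}, {"grip": 45, "x": 0, "y": 0, "z": -0.15, "rx": 0, "ry": 0, "rz": 0}, {"grip": 45, "x": 0, "y": 0, "z": -0.15, "rx": 0, "ry": 0, "rz": 0}])

```text
clock: 21.37
eef_pos: [0.4964, -0.3563, 0.2833]
tool_rot: [-179.4, -0.0, 67.9]
contact_force: [0.7, 0.9, -1.0]
opening: 0.0414
gripper_force: 0.0
```

Run:
```python
from h import *
s=ctrl.state();print(s["clock"],s["eef_pos"],s["contact_force"],s["opening"])
def yel(i):
    h=cv2.cvtColor(i,cv2.COLOR_RGB2HSV)
    m=((h[...,0]>18)&(h[...,0]<32)&(h[...,1]>150)&(h[...,2]>90)).astype(np.uint8);m[:110]=0;m[:,:225]=0;m[240:]=0;m[:,280:]=0
    n,l,st,c=cv2.connectedComponentsWithStats(m)
    for k in range(1,n):
        if st[k,4]>25:print("yellow",st[k],c[k])
for k in range(3):yel(cams.snapshot("side"))
S=np.array([.4955,-.3566,.15]);print("expect seat,bottom,top",proj("side",S),proj("side",S-[0,0,.108]),proj("side",S+[0,0,.062]))
b=cams.snapshot("side");cv2.imwrite("pics/fin.png",b[:,:,::-1])
```

```text
21.3667 [ 0.4964 -0.3563  0.2833] [ 0.6672  0.9302 -0.9532] 0.041428310047133085
yellow [250 165  15  15 130] [257.7462 172.5308]
yellow [239 209   7  31 162] [241.9506 222.8704]
yellow [250 165  15  15 130] [257.7462 172.5308]
yellow [239 208   7  32 165] [242.     222.9091]
yellow [250 165  15  15 130] [257.7462 172.5308]
yellow [239 208   7  32 165] [242.     222.9091]
expect seat,bottom,top [242.2066 214.7556] [242.6149 241.9291] [241.952 197.806]
```

The hook hangs where expected (side pixel column 242), steady over three pictures, and the gripper is clear of it. I hand the job in.

```bash
python3 -c "
from bench import ctrl
print(ctrl.finish_job())"
```

```text
the job is handed in; nothing more can be done
None
```

I pressed the cap until it bottomed and let it go, then hung the hook on the pin and moved the gripper clear. I handed the job in at about 21.5 s; no verdict came back, and I inferred from contact forces, not from a look, that the latch opened and snapped shut.

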